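Clear the view and show a slide to the inspection camera

TASK

The amber bottle stands in the way of the small inspection camera: first set it upright on the steel tray, in the free end beside the jar, and let go of it. Then take the yellow slide holder out of the blue rack by its top and hold it up to the camera, upright in the camera's picture (top end up, leaning away from the down-tilted lens), its window centred on the lens axis 130 mm from the lens front and its flat face (either one) square to the lens; finish while still holding it there, still. Do not tip the bottle, do not touch the camera, and leave the other holders, the jar and everything else where they are.

Things in the scene. Friction and masses are not known exactly. Their poses are not given: they have to be found in the camera images.
- bottle: amber bottle, 50 mm diameter, 120 mm tall with its white cap (straight body up to 74 mm, then a shoulder to a 20 mm neck, cap 24 mm wide), 0.11 to 0.22 kg, standing upright on the table below and about the camera's viewing point. Origin: centre of its underside, z up its axis.
- tray: fixed flat steel tray 230 mm (x) by 140 mm (y), walls 4 mm thick and 16 mm high, floor about 4 mm above the table. Origin: centre of its underside. A jar stands in the half at its +x (far) end.
- tray_spot (a point): middle of the free half of the tray's floor, at the end nearer the robot (55 mm from the tray's centre towards its -x); the axes are the tray's.
- jar: clear jar with a blue cap, 54 mm diameter, 70 mm tall, standing in the far half of the tray. Origin: centre of its underside. Must stay.
- rack: fixed blue slide rack 160 mm (x) by 62 mm (y), 30 mm high, with three slots 22 mm deep, 50 mm apart along its x, each 10 mm (x) by 36 mm (y). Origin: centre of its underside; slot floors 8 mm above it. Which holder is in which slot varies.
- holder_yellow: the yellow slide holder, to be shown: flat upright plate 8 mm thick (x), 34 mm wide (y), 100 mm tall (z), 32 to 56 g; glass window with pink specimen 21 to 71 mm above its foot, solid top 29 mm to be gripped by the two narrow edges (34 mm apart). Origin: centre of its foot, which stands loosely in a rack slot 22 mm deep, 78 mm of it above the rack.
- holder_yellow_window (a point): centre of the yellow holder's window, 46 mm above its foot on its z axis; axes those of the holder.
- holder_white: white slide holder, same shape and size as the yellow one, 40 g, in another slot of the rack. Origin: centre of its foot. Must stay.
- holder_black: black slide holder, same shape and size as the yellow one, 40 g, in another slot of the rack. Origin: centre of its foot. Must stay.
- camera_stand: fixed stand of the inspection camera: a white base plate 120 by 110 mm with a thin post 25 mm behind its origin, 237 mm high. Origin: at table height, 70 mm behind (+x of) the lens front; its -x is the horizontal direction in which the camera looks, roughly to the robot. It carries the camera; must not be touched.
- camera_head: the camera: black lens 40 mm diameter and 50 mm long in front of a white 70 x 56 x 56 mm body. Origin: centre of the lens front, 215 mm above the table. Its -x axis is the lens axis, looking towards the robot and 25 degrees (0.436 rad) downward; its y is level; its z is the up of the picture (leaning 25 degrees from vertical towards the robot).
- view (a point): viewing point on the lens axis, 130 mm in front of the lens front (at -x of the camera head), 160 mm above the table; axes those of the camera head. When presented, the holder's x and y axes lie along these x and y (either sense), z along this z.
- mouse: black computer mouse 100 x 58 x 26 mm on the table; bystander. Origin: centre of its underside.
- beaker: clear plastic beaker 66 mm diameter, 85 mm tall; bystander. Origin: centre of its underside.
- dish: glass dish 90 mm diameter, 15 mm high, near the robot; bystander. Origin: centre of its underside.

How it is judged:
By the outcome, as a careful person would: the job done as asked, in the order asked, and still so for the second after the job is handed in, while the arm keeps its last pose, push and grip.
It also fails if it takes over 61 s, if anything falls off the work surface, if the arm or the gripper's body presses on something with over 40 N, if the wrist force passes 120 N, or if a joint passes its speed limit or range.

ROBOT

A 6-joint arm with a two-finger parallel gripper is mounted at the origin on the work surface. World frame = base frame: x ahead of the robot, y to its left, z up, the work surface at z = 0. Lengths are in mm, angles in rad, forces in N, time in s.
With the tool pointing down it reaches from about 300 to 775 mm from the base axis. Payload 14.6 kg.
Tool frame: the origin (TCP) lies midway between the tips of the shut fingers; the grasp point (between the pads) lies 19 mm behind it (manip.hold_point_z is the distance from the TCP to the grasp point, in mm); z points along the fingers, y is the direction in which the jaws open and shut (so a half turn about z gives the same grasp; the last joint's range is limited). The gripper opens to 94 mm and grips with 3 to 60 N. Pads are 16 mm wide; open, the fingers measure 119 mm over their backs; the gripper's body (75 mm by 177 mm) begins 78 mm behind the grasp point.
Start: joints at [-1.326, 0.3, 1.521, -0, 1.321, -0.067], TCP at [168.718, -523.473, 205.446] pointing down, gripper open.
Joint ranges: [-3.03, 3.03], [-0.79, 2.21], [0.23, 2.52], [-1.04, 4.18], [0, 3.07], [-2.55, 2.55]. Speed limits (rad/s): [2.22, 2.22, 2.57, 3.14, 3.14, 3.14].

INTERFACE

Orientations are given as [roll, pitch, yaw] about the fixed x, y, z axes, in that order (R = Rz(yaw) Ry(pitch) Rx(roll)).
In Python, from cell import manip gives the robot as it stands.
- The arm moves only by the shell command python3 -m crank 'ROWS' [OPENING] [FORCE]. ROWS is JSON, a list of rows, each an object with "offset": the shift along the world's x, y, z in m, a list of three; "spin": the turn about the world's z in degrees. In form: [{"offset": [dx, dy, dz], "spin": spin}, ...]. A call has exactly 8 rows; each row is the pose to reach, as a shift and turn from the pose measured when the call began; what a row does not reach only later rows make up. A row lasts 1/12 s, in which the tool goes at most 41.7 mm and 7.16 degrees, less where a joint would pass 70% of its speed; a pose out of reach is approached as far as the arm can. A call with a gripper value outside its range is refused whole. OPENING is the opening, from 0 (shut) to 1 (fully open), set as the call begins (- or left out, the last holds). The fingers move at their own pace and stop on an object; FORCE is the grip in N (left out, the last holds). Time passes only in rows, so rows that repeat a pose let the fingers close, or fill a call up. It gives the time, the measured TCP pose, the force and the opening at its end, in the units of the state.
- manip.read_state(): the state, without advancing time (a new reading comes with each control period).
- manip.camera(name): name is "scene" or "top"; returns a dict with "pixels" (420x560x3 uint8, red, green, blue), "fx", "fy", "cx", "cy" (pixels), "extrinsics" (4x4, takes a point from world to camera coordinates). Camera axes: x right, y down, z forward; pixel columns grow to the right and rows downward; lengths in mm; the calibration is good to about 2 mm. A picture is of the moment at which its call begins. There is no depth.
- manip.sign_off(): hands the job in, once; it reports no verdict.
Trained networks look in a picture, given as the dict that the camera call returned (one of the last four; its "shot" number tells which), for a name from the list of things; names that differ only in an ending like _2 or _b are one class to them, and where a whole thing is asked for, a point or a joint stands for the part that bears it (a point fixed in the world has none). Each returns a list of dicts, best first, with "conf" (0 to 1); they miss things now and then, are a little off and sometimes report something else, mostly with a low value. They report only what shows in the picture. A call takes as long as a camera call.
- manip.search_frame(picture, name): "location" ([x, y, z] in mm, in world coordinates, good to about 4 mm: the middle of the surface that is visible of it).
- manip.masks_of(picture, name): "mask" (420x560 bool, what is visible of it).
The state is a dict: "clock": time; "joints": joint angles; "qd": joint speeds; "effort": joint torques, N m; "eef_pos": TCP position; "eef_rot": TCP orientation; "wrist_force": force on the tool from outside, world axes, zero at the start; "moment": the same for the moment, N m; "finger_gap": finger opening in mm.
Only numpy, scipy, OpenCV 4.12 (cv2) and the standard library are available. Lean on these libraries where they do the work, as an engineer would, in place of code of your own. Each camera call takes 0.05 s, during which the arm holds its last target. There are 200 camera calls.

## Working session

There is one attempt and no reset: what is moved stays moved. The work goes in short steps, Python scripts to look and compute and a shell command to move; the robot and the scene stay as the last step left them, time stands still between calls to the robot, and variables do not carry over. Pictures are saved under pics/ and viewed, about 8 in all and at most 12, crops included, and the job is handed in when it is done.

```bash
mkdir -p pics; cat > h.py <<'E'
import numpy as np, cv2
from cell import manip
def shot(name,n,crop=None,s=1):
    p=manip.camera(name); im=p["pixels"][:,:,::-1]
    if crop: x0,y0,x1,y1=crop; im=im[y0:y1,x0:x1]
    cv2.imwrite(f"pics/{n}.png",cv2.resize(im,None,fx=s,fy=s)); return p
def proj(p,X):
    E=p["extrinsics"]; c=(E[:3,:3]@np.atleast_2d(X).T).T+E[:3,3]
    return np.c_[p["fx"]*c[:,0]/c[:,2]+p["cx"],p["fy"]*c[:,1]/c[:,2]+p["cy"]]
def ray(p,uv,z):  # intersect pixel with plane z
    E=p["extrinsics"];R=E[:3,:3];o=-R.T@E[:3,3]
    d=R.T@np.array([(uv[0]-p["cx"])/p["fx"],(uv[1]-p["cy"])/p["fy"],1]); return o+d*(z-o[2])/d[2]
E
python3 - <<'E'
from h import *
print({k:np.round(v,3).tolist() if not isinstance(v,(int,float)) else v for k,v in manip.read_state().items()}, manip.hold_point_z)
for c in("scene","top"):
    p=shot(c,c+"0"); E=p["extrinsics"]; print(c,np.round(-E[:3,:3].T@E[:3,3]),p["fx"])
    for n in "bottle tray jar rack holder_yellow holder_white holder_black camera_stand camera_head mouse beaker dish".split():
        print(n,[(np.round(d["location"]).tolist(),round(d["conf"],2)) for d in manip.search_frame(p,n)[:2]])
E
ls
```

```text
{'clock': 0.0, 'joints': [-1.326, 0.3, 1.522, -0.0, 1.321, -0.067], 'qd': [0.001, 0.001, 0.002, 0.0, -0.001, -0.002], 'effort': [0.002, -53.18, -35.274, 0.071, 0.024, -0.0], 'eef_pos': [168.656, -523.229, 204.879], 'eef_rot': [-3.14, -0.0, 0.312], 'wrist_force': [-0.11, 0.203, -0.43], 'moment': [0.035, 0.013, 0.04], 'finger_gap': 93.9701382420521} 18.8
scene [1231.  463.  794.] 514.3662238045914
bottle [([505.0, -26.0, 65.0], 0.95)]
tray [([574.0, -317.0, 4.0], 0.79)]
jar [([580.0, -297.0, 42.0], 0.95), ([493.0, 301.0, 87.0], 0.43)]
rack [([598.0, 318.0, 28.0], 0.79)]
holder_yellow [([544.0, 305.0, 92.0], 0.72)]
holder_white [([593.0, 306.0, 74.0], 0.84), ([506.0, -25.0, 66.0], 0.2)]
holder_black [([497.0, 306.0, 88.0], 0.69), ([728.0, -19.0, 259.0], 0.35)]
camera_stand [([737.0, -28.0, 71.0], 0.83)]
camera_head [([731.0, -20.0, 258.0], 0.84), ([736.0, -30.0, 74.0], 0.18)]
mouse [([768.0, -190.0, 30.0], 0.91), ([598.0, 317.0, 29.0], 0.48)]
beaker [([752.0, 262.0, 56.0], 0.56), ([765.0, -192.0, 30.0], 0.56)]
dish [([353.0, -56.0, 11.0], 0.78), ([593.0, 308.0, 73.0], 0.15)]
top [ 520.   14. 1050.] 408.9977631037152
bottle [([492.0, -36.0, 82.0], 0.77)]
tray [([486.0, -286.0, -0.0], 0.92)]
jar [([560.0, -299.0, 74.0], 0.78)]
rack [([531.0, 300.0, 28.0], 0.74), ([487.0, -288.0, 1.0], 0.19)]
holder_yellow [([536.0, 295.0, 106.0], 0.44), ([490.0, -292.0, 2.0], 0.27)]
holder_white [([591.0, 307.0, 94.0], 0.49)]
holder_black [([538.0, 294.0, 106.0], 0.18)]
camera_stand [([698.0, -30.0, 246.0], 0.96)]
camera_head [([692.0, -36.0, 269.0], 0.83)]
mouse [([757.0, -199.0, 22.0], 0.82)]
beaker [([758.0, 271.0, 44.0], 0.63), ([495.0, -34.0, 83.0], 0.63)]
dish [([354.0, -53.0, 4.0], 0.65)]
h.py
pics
```

View pics/scene0.png

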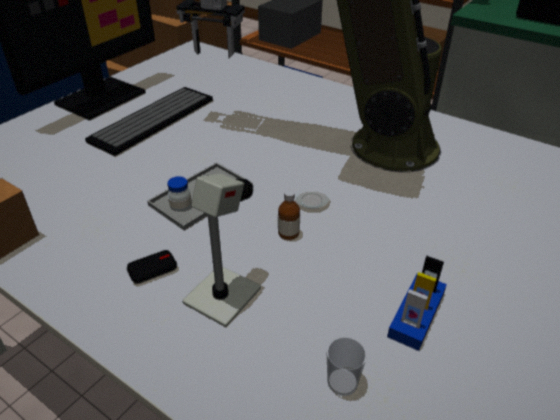

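View pics/top0.png

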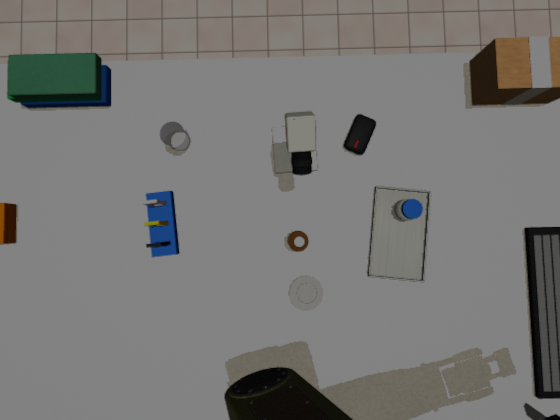

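```bash
cat > fit.py <<'E'
from h import *
from scipy.optimize import minimize
def box(x0,x1,y0,y1,z0,z1): return np.array([[x,y,z] for x in(x0,x1) for y in(y0,y1) for z in(z0,z1)],float)
def cyl(r,z0,z1): a=np.arange(0,6.28,.25); return np.vstack([np.c_[r*np.cos(a),r*np.sin(a),0*a+z] for z in(z0,z1)])
c=cyl(20,0,50); lens=np.c_[c[:,2],c[:,0],c[:,1]]
t=np.radians(25); Ry=np.array([[np.cos(t),0,-np.sin(t)],[0,1,0],[np.sin(t),0,np.cos(t)]])
# -x axis looks down by 25deg => +x axis points up
head=np.vstack([lens,box(50,120,-28,28,-28,28)])@Ry.T+[0,0,215]
M=dict(tray=box(-115,115,-70,70,0,16),rack=box(-80,80,-31,31,0,30),camera_head=head,
  bottle=np.vstack([cyl(25,0,74),cyl(12,105,120)]),jar=cyl(27,0,70))
def rz(a): return np.array([[np.cos(a),-np.sin(a),0],[np.sin(a),np.cos(a),0],[0,0,1]])
def place(q,P): return P@rz(q[2]).T+[q[0],q[1],0]
S=4
def cover(p,q,P):
    im=np.zeros((420*S,560*S),np.uint8); h=cv2.convexHull((proj(p,place(q,P))*S+S/2-.5).astype(np.int32)); cv2.fillConvexPoly(im,h,1)
    return cv2.resize(im.astype(np.float32),(560,420),interpolation=cv2.INTER_AREA)
def hullmask(p,n):
    m=manip.masks_of(p,n)[0]["mask"].astype(np.uint8)
    k,l,s,_=cv2.connectedComponentsWithStats(m); m=(l==1+np.argmax(s[1:,4])).astype(np.uint8)
    o=np.zeros_like(m); cv2.fillConvexPoly(o,cv2.convexHull(cv2.findNonZero(m)),1); return o.astype(np.float32)
def fit(ps,n,q0,w=None):
    ms=[hullmask(p,n) for p in ps]
    def f(v,pp=ps,mm=ms):
        q=[v[0]*10,v[1]*10,v[2]*.1]; r=0
        for p,m in zip(pp,mm):
            cv=cover(p,q,M[n]); r+=1-np.minimum(cv,m).sum()/np.maximum(cv,m).sum()
        return r
    v0=[q0[0]/10,q0[1]/10,q0[2]*10]; out=[]
    sets=[(ps,ms)]+[([p],[m]) for p,m in zip(ps,ms)]
    for a in sets:
        r=min((minimize(f,v0,args=a,method="Nelder-Mead",options=dict(initial_simplex=np.array(v0)+d*np.vstack([np.zeros(3),np.eye(3)]))) for d in(1.5,-1)),key=lambda r:r.fun)
        out.append((np.round([r.x[0]*10,r.x[1]*10,r.x[2]*.1],3).tolist(),round(r.fun,3)))
    print(n,out)
E
python3 - <<'E'
from fit import *
ps=[manip.camera("scene"),manip.camera("top")]
for n,q in dict(tray=(488,-287,0),rack=(541,306,0.05),camera_head=(630,-35,0.05),bottle=(492,-35,0),jar=(550,-296,0)).items(): fit(ps,n,q)
for p in ps:
  for n in("holder_yellow","holder_white","holder_black"):
    for d in manip.search_frame(p,n)[:1]: print(n,np.round(d["location"]),d["conf"])
E
```

```text
tray [([503.531, -293.375, -0.12], np.float64(0.705)), ([508.413, -299.383, -0.046], np.float64(0.651)), ([500.428, -292.731, -0.119], np.float64(0.037))]
rack [([540.713, 304.914, 0.084], np.float64(0.229)), ([542.85, 304.875, 0.085], np.float64(0.129)), ([538.372, 307.062, 0.088], np.float64(0.074))]
camera_head [([634.851, -38.477, 0.049], np.float64(0.113)), ([635.689, -42.451, 0.1], np.float64(0.052)), ([634.071, -38.006, 0.045], np.float64(0.038))]
bottle [([491.492, -34.26, 0.055], np.float64(0.167)), ([491.2, -34.794, 0.018], np.float64(0.032)), ([489.866, -33.163, -0.011], np.float64(0.107))]
jar [([559.894, -311.72, 0.081], np.float64(0.263)), ([559.589, -312.097, 0.089], np.float64(0.084)), ([558.995, -307.846, 0.036], np.float64(0.174))]
holder_yellow [544. 307.  87.] 0.56
holder_white [594. 309.  73.] 0.69
holder_black [496. 303.  87.] 0.75
holder_yellow [537. 293. 108.] 0.39
holder_white [588. 305.  94.] 0.7
holder_black [492. 290. 105.] 0.51
```

```bash
python3 -m crank '[{"offset":[0.022,0.034,0],"spin":0},{"offset":[0.044,0.068,0],"spin":0},{"offset":[0.066,0.10,0],"spin":0},{"offset":[0.088,0.134,0],"spin":0},{"offset":[0.11,0.167,0],"spin":0},{"offset":[0.132,0.2,0],"spin":0},{"offset":[0.154,0.233,0],"spin":0},{"offset":[0.176,0.266,0],"spin":0}]' 1
python3 -m crank '[{"offset":[0.022,0.034,0],"spin":0},{"offset":[0.044,0.068,0],"spin":0},{"offset":[0.066,0.10,0],"spin":0},{"offset":[0.088,0.134,0],"spin":0},{"offset":[0.11,0.167,0],"spin":0},{"offset":[0.132,0.2,0],"spin":0},{"offset":[0.147,0.223,0],"spin":0},{"offset":[0.147,0.223,0],"spin":0}]'
```

```text
clock: 2.87
eef_pos: [345.4, -255.7, 205.7]
eef_rot: [3.141, -0.0, 0.312]
wrist_force: [1.2, -0.3, -0.3]
finger_gap: 93.8
clock: 3.53
eef_pos: [494.0, -29.2, 205.5]
eef_rot: [3.142, -0.001, 0.315]
wrist_force: [0.9, -0.5, 0.2]
finger_gap: 93.9
```

```bash
python3 -m crank '[{"offset":[-0.003,-0.005,-0.02],"spin":0},{"offset":[-0.003,-0.005,-0.05],"spin":0},{"offset":[-0.003,-0.005,-0.08],"spin":0},{"offset":[-0.003,-0.005,-0.11],"spin":0},{"offset":[-0.003,-0.005,-0.138],"spin":0},{"offset":[-0.003,-0.005,-0.158],"spin":0},{"offset":[-0.003,-0.005,-0.168],"spin":0},{"offset":[-0.003,-0.005,-0.168],"spin":0}]'
python3 -m crank '[{"offset":[0,0,0],"spin":0},{"offset":[0,0,0],"spin":0},{"offset":[0,0,0],"spin":0},{"offset":[0,0,0],"spin":0},{"offset":[0,0,0],"spin":0},{"offset":[0,0,0],"spin":0},{"offset":[0,0,0],"spin":0},{"offset":[0,0,0],"spin":0}]' 0.45 12
```

```text
clock: 4.2
eef_pos: [489.9, -34.4, 35.9]
eef_rot: [-3.14, 0.002, 0.315]
wrist_force: [-0.1, 0.4, -0.7]
finger_gap: 94.0
clock: 4.87
eef_pos: [490.0, -34.4, 36.1]
eef_rot: [-3.14, 0.002, 0.315]
wrist_force: [-0.7, 0.1, 1.9]
finger_gap: 49.7
```

```bash
python3 -m crank '[{"offset":[0,0,0],"spin":0},{"offset":[0,0,0.005],"spin":0},{"offset":[0,0,0.015],"spin":0},{"offset":[0,0,0.03],"spin":0},{"offset":[0,0,0.045],"spin":0},{"offset":[-0.002,-0.01,0.05],"spin":0},{"offset":[-0.005,-0.025,0.05],"spin":0},{"offset":[-0.008,-0.045,0.05],"spin":0}]' 0.45 22
python3 -m crank '[{"offset":[-0.004,-0.025,0],"spin":0},{"offset":[-0.009,-0.05,0],"spin":0},{"offset":[-0.014,-0.08,0],"spin":0},{"offset":[-0.02,-0.11,0],"spin":0},{"offset":[-0.025,-0.14,0],"spin":0},{"offset":[-0.03,-0.17,0],"spin":0},{"offset":[-0.034,-0.195,0],"spin":0},{"offset":[-0.037,-0.208,0],"spin":0}]'
python3 - <<'E'
from h import *
print(manip.read_state()["eef_pos"]); shot("scene","s1",(80,100,380,320),2.5)
E
```

```text
clock: 5.53
eef_pos: [481.9, -79.9, 86.8]
eef_rot: [-3.141, 0.001, 0.316]
wrist_force: [0.3, -0.3, -1.2]
finger_gap: 49.7
clock: 6.2
eef_pos: [443.9, -290.8, 86.9]
eef_rot: [-3.141, 0.001, 0.314]
wrist_force: [-0.2, 0.6, -0.4]
finger_gap: 49.5
[ 443.90342056 -290.83992662   86.91640343]
```

View pics/s1.png

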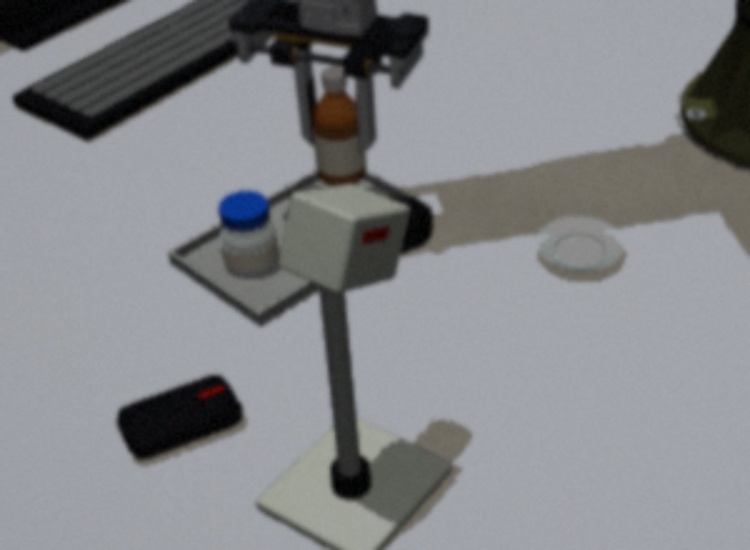

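The bottle hangs upright in the jaws at (338,130), above the free tray half. Jar, camera and mouse are unchanged. Lowering it now.

```bash
python3 -m crank '[{"offset":[0.001,0.003,-0.008],"spin":0},{"offset":[0.001,0.003,-0.018],"spin":0},{"offset":[0.001,0.003,-0.028],"spin":0},{"offset":[0.001,0.003,-0.036],"spin":0},{"offset":[0.001,0.003,-0.041],"spin":0},{"offset":[0.001,0.003,-0.044],"spin":0},{"offset":[0.001,0.003,-0.046],"spin":0},{"offset":[0.001,0.003,-0.0465],"spin":0}]'
```

```text
clock: 6.92
eef_pos: [444.8, -288.4, 40.2]
eef_rot: [-3.142, 0.001, 0.314]
wrist_force: [-0.5, 0.4, -1.5]
finger_gap: 49.3
```

```bash
python3 -m crank '[{"offset":[0,0,-0.0005],"spin":0},{"offset":[0,0,-0.001],"spin":0},{"offset":[0,0,-0.001],"spin":0},{"offset":[0,0,-0.0015],"spin":0},{"offset":[0,0,-0.0015],"spin":0},{"offset":[0,0,-0.0015],"spin":0},{"offset":[0,0,-0.0015],"spin":0},{"offset":[0,0,-0.0015],"spin":0}]'
```

```text
clock: 7.58
eef_pos: [445.1, -288.5, 40.1]
eef_rot: [3.141, 0.001, 0.314]
wrist_force: [-4.8, 3.4, 13.1]
finger_gap: 49.5
```

```bash
python3 -m crank '[{"offset":[0,0,0.001],"spin":0},{"offset":[0,0,0.001],"spin":0},{"offset":[0,0,0.001],"spin":0},{"offset":[0,0,0.001],"spin":0},{"offset":[0,0,0.001],"spin":0},{"offset":[0,0,0.001],"spin":0},{"offset":[0,0,0.001],"spin":0},{"offset":[0,0,0.001],"spin":0}]' 1
python3 -m crank '[{"offset":[0,0,0.01],"spin":0},{"offset":[0,0,0.03],"spin":0},{"offset":[0,0,0.06],"spin":0},{"offset":[0,0,0.09],"spin":0},{"offset":[0,0,0.12],"spin":0},{"offset":[0,0,0.15],"spin":0},{"offset":[0,0,0.18],"spin":0},{"offset":[0,0,0.20],"spin":0}]'
python3 -m crank '[{"offset":[0.005,0.04,0],"spin":0},{"offset":[0.01,0.08,0],"spin":0},{"offset":[0.015,0.12,0],"spin":0},{"offset":[0.02,0.16,0],"spin":0},{"offset":[0.025,0.20,0],"spin":0},{"offset":[0.03,0.24,0],"spin":0},{"offset":[0.035,0.28,0],"spin":0},{"offset":[0.04,0.32,0],"spin":0}]'
python3 - <<'E'
from fit import *
ps=[shot("scene","s2"),shot("top","t2",(100,80,460,350),2)]
fit(ps[:],"bottle",(445,-288,0)); fit(ps[1:],"tray",(500,-292,-.1))
fit(ps,"jar",(560,-309,0))
fit(ps,"rack",(540,306,.08)); fit(ps,"camera_head",(635,-38,.05))
E
```

```text
clock: 8.25
eef_pos: [445.0, -288.5, 41.0]
eef_rot: [3.141, 0.001, 0.314]
wrist_force: [-0.1, 0.2, -0.1]
finger_gap: 93.7
clock: 8.92
eef_pos: [445.2, -288.6, 244.9]
eef_rot: [3.138, -0.001, 0.314]
wrist_force: [-0.0, -0.8, 0.0]
finger_gap: 94.0
clock: 9.58
eef_pos: [484.9, 33.4, 245.9]
eef_rot: [3.138, -0.002, 0.314]
wrist_force: [0.7, -0.1, -0.6]
finger_gap: 93.8
bottle [([443.238, -288.933, 0.084], np.float64(0.459)), ([418.249, -315.356, -0.175], np.float64(0.345)), ([443.188, -287.497, 0.05], np.float64(0.055))]
tray [([500.163, -293.103, -0.119], np.float64(0.022)), ([500.163, -293.103, -0.119], np.float64(0.022))]
jar [([560.487, -309.165, 0.171], np.float64(0.241)), ([558.248, -314.237, -0.016], np.float64(0.129)), ([559.918, -308.405, -0.046], np.float64(0.091))]Traceback (most recent call last):
  File "<stdin>", line 5, in <module>
  File "fit.py", line 22, in fit
    ms=[hullmask(p,n) for p in ps]
        ~~~~~~~~^^^^^
  File "fit.py", line 18, in hullmask
    m=manip.masks_of(p,n)[0]["mask"].astype(np.uint8)
      ~~~~~~~~~~~~~~~~~~~^^^
IndexError: list index out of range
```

View pics/t2.png

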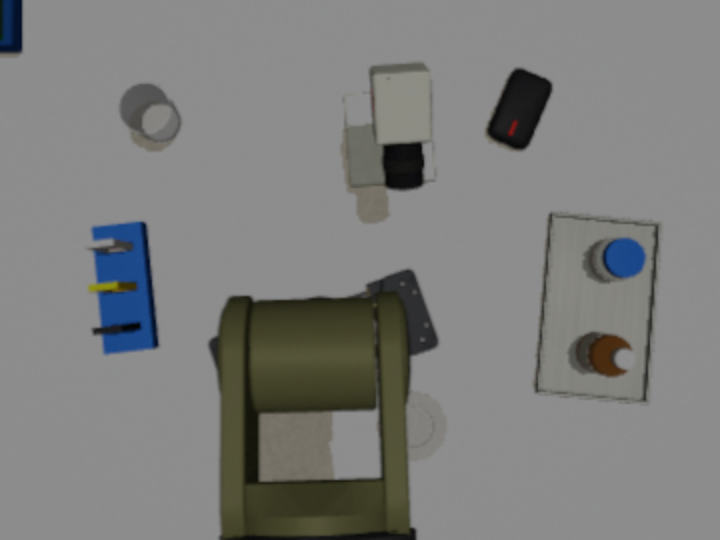

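```bash
python3 - <<'E'
from fit import *
p=manip.camera("scene");q=manip.camera("top")
a=cv2.imread("pics/scene0.png")[260:330,175:270]; b=cv2.imread("pics/top0.png")[105:180,262:327]
def big(im): return cv2.convertScaleAbs(cv2.resize(im,None,fx=7 if im is a else 7,fy=7,interpolation=cv2.INTER_CUBIC),alpha=1.3,beta=-40)
A,B=big(a)[:,:],big(b)
o=np.zeros((540,A.shape[1]+B.shape[1],3),np.uint8);o=o[:, :];
A=cv2.resize(A,None,fx=.6,fy=.6);B=cv2.resize(B,None,fx=.85,fy=.85)
o=np.zeros((max(len(A),len(B)),A.shape[1]+B.shape[1],3),np.uint8);o[:len(A),:A.shape[1]]=A;o[:len(B),A.shape[1]:]=B
cv2.imwrite("pics/base.png",o);print(o.shape,A.shape)
E
```

```text
(446, 786, 3) (294, 399, 3)
```

View pics/base.png

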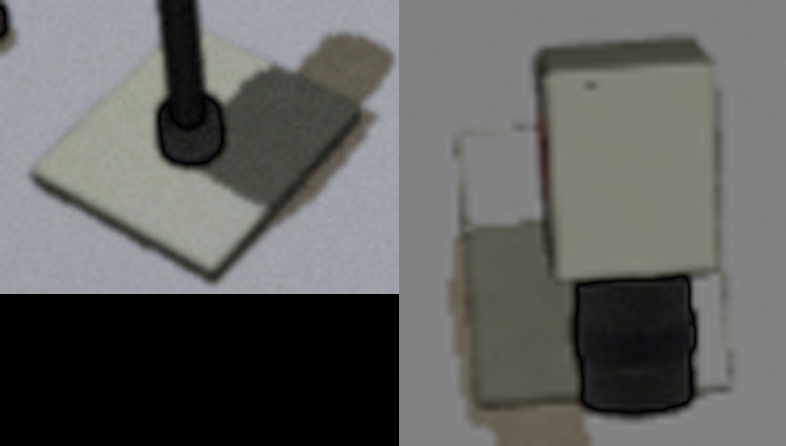

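```bash
python3 - <<'E'
from fit import *
p=manip.camera("scene");q=manip.camera("top")
T=lambda x,y:((x-399)/5.95+262-.4,y/5.95+105-.4); S_=lambda x,y:(x/4.2+175-.4,y/4.2+260-.4)
for n,pp,f,c in(("top",q,T,[(458,135),(480,408),(730,390)]),("scene",p,S_,[(33,174),(213,272),(362,112)])):
  X=[ray(pp,f(*k),8) for k in c]; print(n,np.round(X,1).tolist())
  for a,b in((0,1),(1,2)): d=X[b]-X[a]; print(np.linalg.norm(d),np.degrees(np.arctan2(d[1],d[0]))%90)
# lens/body edges in top
for a,b in(((536,60),(556,278)),((712,60),(718,270))):pass
E
```

```text
top [[781.6, 23.2, 8.0], [661.9, 16.4, 8.0], [667.2, -91.6, 8.0]]
119.85055817324559 3.2444509178119745
108.11031259623151 2.77505238890636
scene [[787.6, -86.3, 8.0], [782.1, 20.3, 8.0], [665.2, 16.5, 8.0]]
106.71407013156916 2.9755368490564678
116.93203285546491 1.8517515760185006
```

```bash
python3 -m crank '[{"offset":[0.007,0.034,-0.005],"spin":-2},{"offset":[0.014,0.068,-0.01],"spin":-4},{"offset":[0.021,0.102,-0.02],"spin":-6},{"offset":[0.028,0.136,-0.03],"spin":-8},{"offset":[0.035,0.17,-0.04],"spin":-10},{"offset":[0.042,0.204,-0.05],"spin":-12},{"offset":[0.049,0.238,-0.055],"spin":-13.1},{"offset":[0.055,0.27,-0.055],"spin":-13.1}]'
python3 - <<'E'
from fit import *
print(manip.read_state()["eef_pos"],manip.read_state()["eef_rot"])
p=shot("scene","s3",(360,200,480,360),5)
print([(np.round(d["location"]),d["conf"]) for d in manip.search_frame(p,"holder_yellow")])
E
```

```text
clock: 10.85
eef_pos: [540.0, 302.1, 188.4]
eef_rot: [3.137, 0.001, 0.082]
wrist_force: [1.3, -0.2, 0.3]
finger_gap: 94.0
[540.02881214 302.12749428 188.37642088] [3.13740517e+00 6.02522093e-04 8.24771155e-02]
[(array([544., 306.,  90.]), 0.78), (array([354., -60.,  11.]), 0.72)]
```

View pics/s3.png

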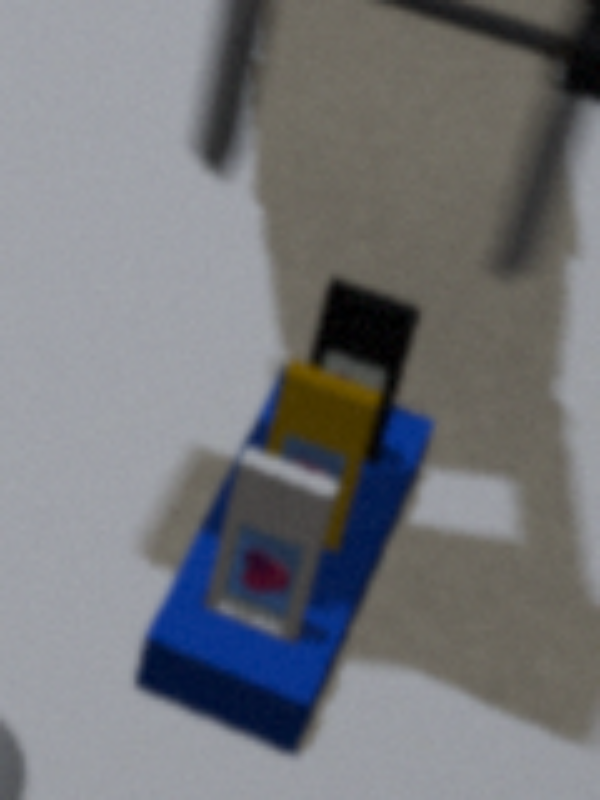

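```bash
python3 - <<'E'
from fit import *
p=manip.camera("scene")
f=lambda x,y:(x/5+360-.4,y/5+200-.4)
for n,k,z in(("yl",(287,366),108),("yr",(382,388),108),("wl",(245,455),108),("wr",(337,488),108),("bl",(333,281),108),("br",(420,306),108),("r1",(148,640),30),("r2",(300,697),30),("r3",(432,417),30)):
  print(n,np.round(ray(p,f(*k),z),1))
E
```

```text
yl [543.2 286.3 108. ]
yr [533.3 318.9 108. ]
wl [592.5 292.1 108. ]
wr [588.  324.7 108. ]
bl [491.2 282.2 108. ]
br [484.7 314.2 108. ]
r1 [624.6 281.7  30. ]
r2 [615.8 337.3  30. ]
r3 [457.4 324.9  30. ]
```

```bash
python3 -m crank '[{"offset":[0,0.001,-0.015],"spin":0},{"offset":[0,0.001,-0.035],"spin":0},{"offset":[0,0.001,-0.055],"spin":0},{"offset":[0,0.001,-0.075],"spin":0},{"offset":[0,0.001,-0.093],"spin":0},{"offset":[0,0.001,-0.105],"spin":0},{"offset":[0,0.001,-0.114],"spin":0},{"offset":[0,0.001,-0.114],"spin":0}]'
python3 -m crank '[{"offset":[0,0,0],"spin":0},{"offset":[0,0,0],"spin":0},{"offset":[0,0,0],"spin":0},{"offset":[0,0,0],"spin":0},{"offset":[0,0,0],"spin":0},{"offset":[0,0,0],"spin":0},{"offset":[0,0,0],"spin":0},{"offset":[0,0,0],"spin":0}]' 0.3 8
python3 -m crank '[{"offset":[0,0,0.005],"spin":0},{"offset":[0,0,0.015],"spin":0},{"offset":[0,0,0.03],"spin":0},{"offset":[0,0,0.045],"spin":0},{"offset":[0,0,0.06],"spin":0},{"offset":[0,0,0.075],"spin":0},{"offset":[0,0,0.09],"spin":0},{"offset":[0,0,0.09],"spin":0}]' 0.3 15
```

```text
clock: 11.67
eef_pos: [539.6, 302.1, 73.7]
eef_rot: [3.137, 0.002, 0.085]
wrist_force: [-0.9, 0.7, -1.0]
finger_gap: 93.7
clock: 12.33
eef_pos: [539.7, 302.1, 73.8]
eef_rot: [3.137, 0.001, 0.086]
wrist_force: [-0.1, 0.4, 0.6]
finger_gap: 44.0
clock: 13.0
eef_pos: [540.7, 302.7, 167.8]
eef_rot: [3.139, -0.004, 0.086]
wrist_force: [-0.4, -0.3, -0.4]
finger_gap: 34.0
```

```bash
python3 - <<'E'
from fit import *
p=shot("scene","s4",(360,150,480,340),3); q=manip.camera("top")
x0=cv2.imread("pics/s4.png"); b=q["pixels"][170:270,110:210,::-1]; b=cv2.resize(b,(400,400),interpolation=cv2.INTER_CUBIC)
o=np.zeros((max(len(x0),400),x0.shape[1]+400,3),np.uint8);o[:len(x0),:x0.shape[1]]=x0;o[:400,x0.shape[1]:]=b;cv2.imwrite("pics/s4.png",o)
s=manip.read_state();print(s["eef_pos"],s["wrist_force"])
E
```

```text
[539.70808195 302.16451962 164.19296744] [ 0.79093264 -0.38688983 -1.31975468]
```

View pics/s4.png

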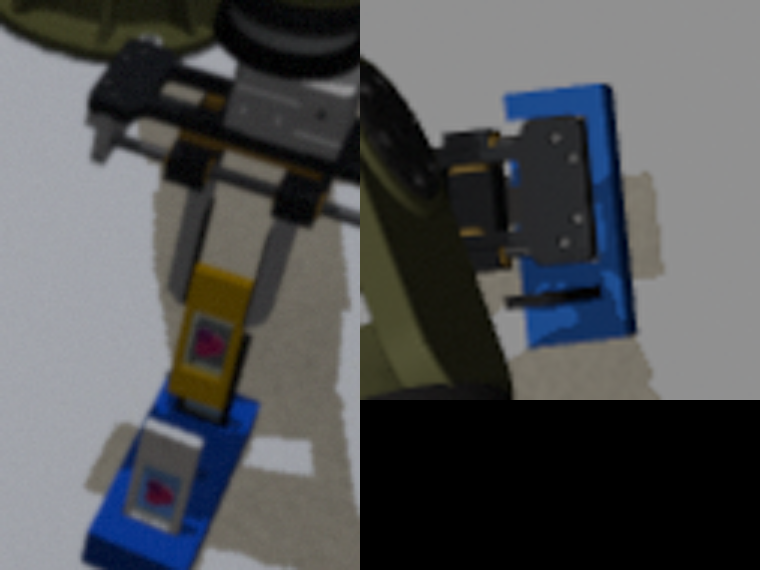

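```bash
cat >> h.py <<'E'
def rayplane(p,uv,n,c):
    E=p["extrinsics"];R=E[:3,:3];o=-R.T@E[:3,3]
    d=R.T@np.array([(uv[0]-p["cx"])/p["fx"],(uv[1]-p["cy"])/p["fy"],1]); return o+d*(np.dot(n,np.array(c)-o)/np.dot(n,d))
E
python3 - <<'E'
from h import *
p=manip.camera("scene"); f=lambda x,y:(x/3+360-.3,y/3+150-.3)
n=[np.cos(.086),np.sin(.086),0]
for k in((200,264),(255,284),(172,390),(233,407),(186,345),(236,363)): print(k,np.round(rayplane(p,f(*k),n,[544,302.5,0]),1))
E
```

```text
(200, 264) [545.2 288.2 197.3]
(255, 284) [542.5 320.1 196.9]
(172, 390) [545.1 289.9  93.5]
(233, 407) [541.9 326.9  98.9]
(186, 345) [544.9 291.5 133.4]
(236, 363) [542.3 321.7 134. ]
```

```bash
python3 -m crank '[{"offset":[0,0,0.01],"spin":0},{"offset":[0,0,0.02],"spin":0},{"offset":[0,0,0.03],"spin":6},{"offset":[0,0.005,0.03],"spin":12},{"offset":[0,0.015,0.03],"spin":18},{"offset":[0,0.025,0.03],"spin":24},{"offset":[0,0.035,0.03],"spin":30},{"offset":[0,0.045,0.03],"spin":36}]'
python3 -m crank '[{"offset":[0,0.003,0],"spin":7},{"offset":[0,0.006,0],"spin":14},{"offset":[0,0.008,0],"spin":21},{"offset":[0,0.01,0],"spin":28},{"offset":[0,0.01,0],"spin":35},{"offset":[0,0.01,0],"spin":42},{"offset":[0,0.01,0],"spin":48},{"offset":[0,0.01,0],"spin":54}]'
```

```text
clock: 13.82
eef_pos: [539.5, 347.5, 194.0]
eef_rot: [3.137, 0.002, 0.719]
wrist_force: [0.7, 0.0, 0.6]
finger_gap: 33.8
clock: 14.48
eef_pos: [539.5, 357.5, 194.6]
eef_rot: [3.137, 0.002, 1.667]
wrist_force: [0.5, -0.1, -0.9]
finger_gap: 34.2
```

```bash
python3 -m crank '[{"offset":[-0.002,0,-0.015],"spin":0},{"offset":[-0.002,0,-0.035],"spin":0},{"offset":[-0.002,0,-0.055],"spin":0},{"offset":[-0.002,0,-0.075],"spin":0},{"offset":[-0.002,0,-0.093],"spin":0},{"offset":[-0.002,0,-0.105],"spin":0},{"offset":[-0.002,0,-0.113],"spin":0},{"offset":[-0.002,0,-0.113],"spin":0}]'
python3 -m crank '[{"offset":[0,-0.002,0],"spin":0},{"offset":[0,-0.004,0],"spin":0},{"offset":[0,-0.006,0],"spin":0},{"offset":[0,-0.008,0],"spin":0},{"offset":[0,-0.010,0],"spin":0},{"offset":[0,-0.012,0],"spin":0},{"offset":[0,-0.013,0],"spin":0},{"offset":[0,-0.013,0],"spin":0}]'
```

```text
clock: 15.15
eef_pos: [537.2, 357.3, 80.5]
eef_rot: [3.138, 0.002, 1.667]
wrist_force: [0.1, -0.0, -0.7]
finger_gap: 34.0
clock: 15.82
eef_pos: [537.2, 344.1, 80.6]
eef_rot: [3.138, 0.002, 1.667]
wrist_force: [0.2, -0.6, -0.9]
finger_gap: 33.9
```

Creep in, 1 mm per ~0.17 s, with a firm grip to feel contact.

```bash
Z='"spin":0'; for i in 1 2 3; do python3 -m crank '[{"offset":[0,-0.0005,0],"spin":0},{"offset":[0,-0.001,0],"spin":0},{"offset":[0,-0.0015,0],"spin":0},{"offset":[0,-0.002,0],"spin":0},{"offset":[0,-0.002,0],"spin":0},{"offset":[0,-0.002,0],"spin":0},{"offset":[0,-0.002,0],"spin":0},{"offset":[0,-0.002,0],"spin":0}]' 0.3 25 | grep -E "eef_pos|force"; done
```

```text
eef_pos: [537.2, 342.1, 80.6]
wrist_force: [0.0, 0.4, -0.6]
eef_pos: [537.2, 340.1, 80.6]
wrist_force: [0.3, 0.2, -0.5]
eef_pos: [537.2, 338.2, 80.6]
wrist_force: [0.1, -0.1, -1.3]
```

```bash
for i in 1 2 3; do python3 -m crank '[{"offset":[0,-0.0005,0],"spin":0},{"offset":[0,-0.001,0],"spin":0},{"offset":[0,-0.0015,0],"spin":0},{"offset":[0,-0.002,0],"spin":0},{"offset":[0,-0.002,0],"spin":0},{"offset":[0,-0.002,0],"spin":0},{"offset":[0,-0.002,0],"spin":0},{"offset":[0,-0.002,0],"spin":0}]' 0.3 25 | grep -E "eef_pos|force"; python3 -c "
from cell import manip; print(manip.read_state()['moment'])"; done
```

```text
eef_pos: [537.2, 336.2, 80.6]
wrist_force: [0.3, 1.2, 0.1]
[ 0.31891584 -0.10486339  0.00437814]
eef_pos: [537.1, 334.3, 80.6]
wrist_force: [-1.8, 3.4, 0.1]
[0.89894304 0.50734989 0.06685237]
eef_pos: [537.2, 332.3, 80.6]
wrist_force: [-1.7, 4.4, -0.7]
[0.79205609 0.31481521 0.03223474]
```

```bash
python3 -m crank '[{"offset":[0,0,0],"spin":0},{"offset":[0.0005,-0.004,0],"spin":0},{"offset":[0.001,-0.008,0],"spin":0},{"offset":[0.001,-0.012,0],"spin":0},{"offset":[0.0015,-0.016,0],"spin":0},{"offset":[0.002,-0.02,0],"spin":0},{"offset":[0.0025,-0.024,0],"spin":0},{"offset":[0.0025,-0.0275,0],"spin":0}]' 0.3 8
python3 -m crank '[{"offset":[0,0,0],"spin":0},{"offset":[0,0,0],"spin":0},{"offset":[0,0,0],"spin":0},{"offset":[0,0,0],"spin":0},{"offset":[0,0,0],"spin":0},{"offset":[0,0,0],"spin":0},{"offset":[0,0,0],"spin":0},{"offset":[0,0,0],"spin":0}]' 0.3 30
python3 - <<'E'
from h import *
shot("scene","s5",(360,150,480,340),3.1)
E
```

```text
clock: 20.48
eef_pos: [539.9, 304.2, 80.7]
eef_rot: [3.138, 0.002, 1.666]
wrist_force: [0.1, 1.5, -0.5]
finger_gap: 34.3
clock: 21.15
eef_pos: [539.9, 304.2, 80.7]
eef_rot: [3.138, 0.002, 1.667]
wrist_force: [0.1, 0.9, 0.5]
finger_gap: 33.8
```

View pics/s5.png

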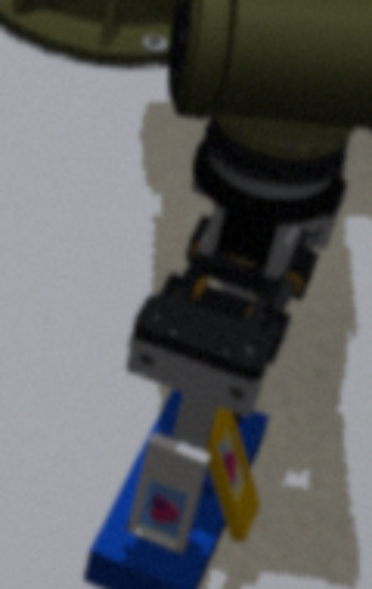

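```bash
python3 -m crank '[{"offset":[0,0.002,0.01],"spin":0},{"offset":[0,0.004,0.025],"spin":0},{"offset":[0,0.004,0.04],"spin":0},{"offset":[0,0.004,0.055],"spin":0},{"offset":[0,0.004,0.07],"spin":0},{"offset":[0,0.004,0.09],"spin":0},{"offset":[0,0.004,0.11],"spin":0},{"offset":[0,0.004,0.12],"spin":0}]'
python3 -m crank '[{"offset":[-0.004,-0.01,0],"spin":-5},{"offset":[-0.008,-0.03,0],"spin":-11},{"offset":[-0.012,-0.05,0],"spin":-17},{"offset":[-0.016,-0.07,0],"spin":-23},{"offset":[-0.02,-0.09,0],"spin":-29},{"offset":[-0.024,-0.115,0],"spin":-35},{"offset":[-0.028,-0.14,0],"spin":-41},{"offset":[-0.032,-0.165,0],"spin":-47}]'
python3 -m crank '[{"offset":[-0.004,-0.025,0],"spin":-6},{"offset":[-0.008,-0.05,0],"spin":-12},{"offset":[-0.012,-0.075,0],"spin":-18},{"offset":[-0.016,-0.1,0],"spin":-24},{"offset":[-0.02,-0.125,-0.005],"spin":-30},{"offset":[-0.024,-0.15,-0.01],"spin":-36},{"offset":[-0.026,-0.175,-0.015],"spin":-42},{"offset":[-0.028,-0.188,-0.02],"spin":-45.6}]'
python3 - <<'E'
from h import *
p=shot("scene","s6",(200,130,340,240),5); s=manip.read_state()
print(np.round(s["eef_pos"],1),s["eef_rot"],s["clock"],s["finger_gap"])
for d in manip.masks_of(p,"holder_yellow")[:1]:
    m=d["mask"]; ys,xs=np.where(m); print(d["conf"],m.sum(),xs.min(),xs.max(),ys.min(),ys.max())
E
```

```text
clock: 21.87
eef_pos: [540.3, 308.6, 204.0]
eef_rot: [3.135, 0.001, 1.667]
wrist_force: [0.8, 0.5, -0.1]
finger_gap: 33.7
clock: 22.53
eef_pos: [507.9, 142.5, 204.0]
eef_rot: [3.135, 0.002, 0.841]
wrist_force: [0.0, 0.0, -0.3]
finger_gap: 33.4
clock: 23.2
eef_pos: [479.5, -47.6, 184.0]
eef_rot: [3.135, 0.002, 0.038]
wrist_force: [0.5, 1.1, 0.1]
finger_gap: 33.3
[479.  -48.4 183. ] [3.13451029e+00 2.95299685e-03 3.49268807e-02] 23.25 33.71235488396519
0.71 619 419 443 256 292
```

View pics/s6.png

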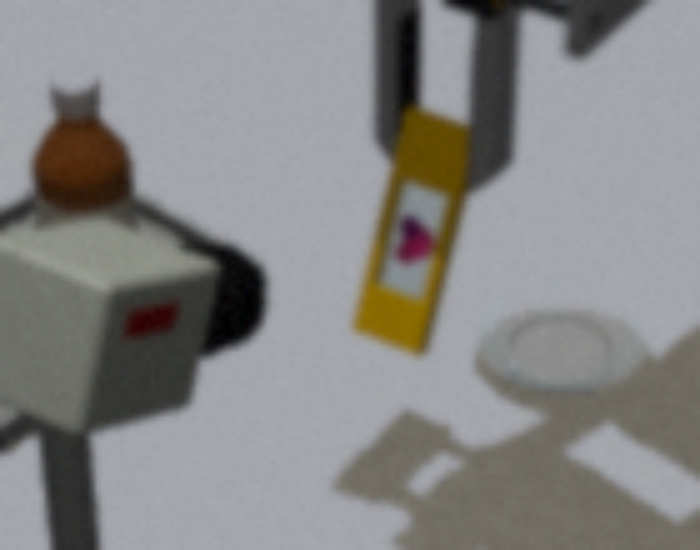

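```bash
cat > tilt.py <<'E'
from h import *
from scipy.optimize import least_squares
def model(th,g,yaw,tcp,pts):
    c,s=np.cos(yaw),np.sin(yaw); ex=np.array([c,s,0]); ey=np.array([-s,c,0]); ez=np.array([0,0,1.])
    Z=-np.sin(th)*ex+np.cos(th)*ez; X=np.cos(th)*ex+np.sin(th)*ez
    G=np.array(tcp)+[0,0,18.8]; F=G-g*Z
    P=np.array(pts,float); return F+P[:,:1]*X+P[:,1:2]*ey+P[:,2:]*Z
def solve(p,uv,pts,yaw,tcp):
    # x: theta deg, g, du, dv, dy
    def r(x):
        e=proj(p,model(np.radians(x[0]),x[1],yaw,tcp,pts))+x[2:4]-uv
        return np.r_[e.ravel()/.4,x[2]/1.2,x[3]/1.2,(x[1]-86)/3]
    R=least_squares(r,[25,86,0,0]); C=np.sqrt(np.diag(np.linalg.inv(R.jac.T@R.jac)))
    print("theta,g,du,dv",np.round(R.x,2),"sd",np.round(C,2)); print(np.round(proj(p,model(np.radians(R.x[0]),R.x[1],yaw,tcp,pts))+R.x[2:4]-uv,2).tolist())
PTS=[(4,-17,100),(4,17,100),(4,17,0),(4,-17,0),(4,0,71),(4,0,21)]
E
python3 - <<'E'
from tilt import *
p=manip.camera("scene")
c=np.array([(408,106),(466,128),(421,354),(356,328),(427,185),(400,296)])
solve(p,c/5+[200,130]-.4,PTS,.037,[479.3,-48,183.5]); s=manip.read_state();print(s["eef_pos"],s["eef_rot"])
E
```

```text
theta,g,du,dv [21.96 90.32 -0.63  1.55] sd [0.86 1.97 0.29 0.87]
[[-0.71, 0.04], [1.43, 0.52], [0.19, -0.09], [0.01, -0.21], [-0.64, -0.18], [-0.2, -0.26]]
[479.6308302  -45.9422968  183.94279704] [3.13505391e+00 2.12329038e-03 4.50668112e-02]
```

```bash
python3 -m crank '[{"offset":[0.003,0,-0.002],"spin":0},{"offset":[0.007,0,-0.004],"spin":0},{"offset":[0.011,0,-0.006],"spin":0},{"offset":[0.015,0.0,-0.007],"spin":0},{"offset":[0.018,0.0005,-0.007],"spin":0},{"offset":[0.0205,0.0005,-0.007],"spin":0},{"offset":[0.0205,0.0005,-0.007],"spin":0.2},{"offset":[0.0205,0.0005,-0.007],"spin":0.2}]'
python3 - <<'E'
from tilt import *
from fit import box
ims=[];ms=0
for i in range(4):
    p=manip.camera("scene"); ims.append(p["pixels"].astype(float))
    d=manip.masks_of(p,"holder_yellow"); 
    for k in d[:1]:
        ys,xs=np.where(k["mask"]); print(k["conf"],k["mask"].sum(),xs.mean(),ys.mean())
s=manip.read_state();print(s["eef_pos"],s["eef_rot"])
im=np.mean(ims,0)[:,:,::-1].astype(np.uint8); np.save("im7.npy",im)
cv2.imwrite("pics/s7.png",cv2.resize(im[140:215,230:305],None,fx=8,fy=8,interpolation=cv2.INTER_CUBIC))
E
```

```text
clock: 24.02
eef_pos: [500.2, -45.4, 176.9]
eef_rot: [3.135, 0.002, 0.049]
wrist_force: [-0.3, -0.8, -0.6]
finger_gap: 33.7
0.92 759 277.12516469038206 183.87351778656125
0.9 749 277.3351134846462 184.16421895861149
0.98 730 277.3164383561644 184.23013698630137
0.83 795 277.1459119496855 184.8
[500.0882624  -45.46410957 176.98812609] [3.13505546e+00 2.11801174e-03 4.85030156e-02]
```

View pics/s7.png

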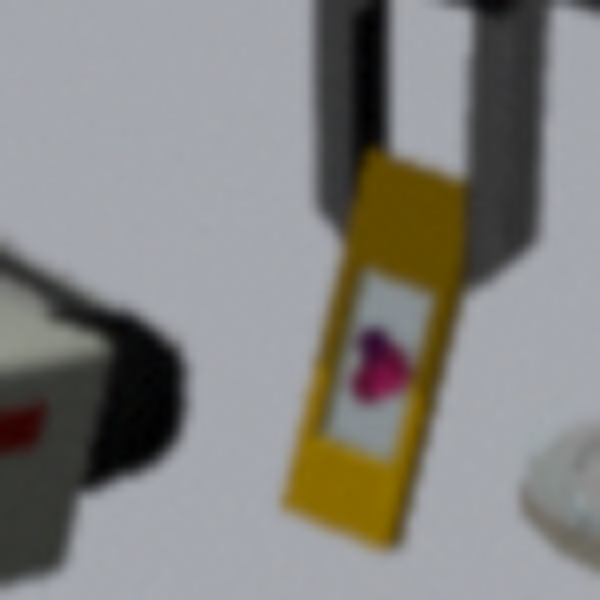

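```bash
python3 - <<'E'
from tilt import *
p=manip.camera("scene")
c=np.array([(371,150),(466,184),(387,549),(285,507),(402,279),(360,450)])
uv=c/8+[230,140]-.44
solve(p,uv,PTS,.0485,[500.1,-45.5,177.0])
solve(p,np.delete(uv,1,0),[PTS[i] for i in(0,2,3,4,5)],.0485,[500.1,-45.5,177.0])
# photometric fit: saturation yellow mask / non-background silhouette IoU
from scipy.optimize import minimize
im=np.load("im7.npy"); hsv=cv2.cvtColor(im,cv2.COLOR_BGR2HSV)
y=((hsv[...,0]>15)&(hsv[...,0]<32)&(hsv[...,1]>140)); y[:140]=0;y[215:]=0;y[:,:230]=0;y[:,305:]=0
k,l,st,_=cv2.connectedComponentsWithStats(y.astype(np.uint8)); y=l==1+np.argmax(st[1:,4])
cnt=cv2.convexHull(cv2.findNonZero(y.astype(np.uint8))); m=np.zeros((420,560),np.uint8); cv2.fillConvexPoly(m,cnt,1); m=m.astype(float); print(m.sum())
from fit import box
B=box(-4,4,-17,17,0,100)
def f(x):
    q=proj(p,model(np.radians(x[0]*3),x[1]*3,.0485,[500.1,-45.5,177],B))+[x[2],x[3]]
    a=np.zeros((420*8,560*8),np.uint8); cv2.fillConvexPoly(a,cv2.convexHull((q*8+3.5).astype(np.int32)),1)
    a=cv2.resize(a.astype(np.float32),(560,420),interpolation=cv2.INTER_AREA)
    return 1-np.minimum(a,m).sum()/np.maximum(a,m).sum()+.002*((x[2]/1.2)**2+(x[3]/1.2)**2+((x[1]*3-86)/3)**2)
r=minimize(f,[8,29,0,0],method="Nelder-Mead",options=dict(initial_simplex=np.array([8,29,0,0])+np.vstack([np.zeros(4),np.eye(4)])));print(r.x*[3,3,1,1],r.fun)
for t in(20,22,24,26,28):
    r=minimize(lambda z:f([t/3,*z]),[29,0,0],method="Nelder-Mead",options=dict(initial_simplex=np.array([29,0,0])+np.vstack([np.zeros(3),np.eye(3)])));print(t,r.x*[3,1,1],round(r.fun,4))
E
```

```text
theta,g,du,dv [23.42 90.58 -1.01  1.32] sd [0.86 1.96 0.3  0.88]
[[-0.65, -0.19], [1.38, 0.51], [0.64, -0.06], [0.02, -0.21], [-0.68, -0.59], [-0.59, 0.39]]
theta,g,du,dv [25.42 90.61 -0.33  1.35] sd [1.03 1.97 0.35 0.88]
[[0.12, -0.22], [0.59, 0.14], [-0.05, -0.02], [-0.15, -0.58], [-0.47, 0.53]]
730.0
[23.77817072 91.21345387 -1.43183251  1.01805652] 0.08371015388978549
20 [90.80823621 -2.26708576  1.3209117 ] 0.0863
22 [90.79610812 -1.91217181  1.25294365] 0.0803
24 [90.50920468 -1.54802281  1.21216075] 0.0834
26 [89.93763777 -1.25492644  1.08602253] 0.0958
28 [90.1259629  -0.95862607  1.18137481] 0.1125
```

```bash
python3 -m crank '[{"offset":[-0.001,0,0.002],"spin":0},{"offset":[-0.002,0,0.004],"spin":0},{"offset":[-0.0023,-0.0003,0.0045],"spin":0},{"offset":[-0.0023,-0.0003,0.0045],"spin":0},{"offset":[-0.0023,-0.0003,0.0045],"spin":0},{"offset":[-0.0023,-0.0003,0.0045],"spin":0},{"offset":[-0.0023,-0.0003,0.0045],"spin":0},{"offset":[-0.0023,-0.0003,0.0045],"spin":0}]'
python3 - <<'E'
from tilt import *
from fit import place,M,fit
p=manip.camera("scene"); q=manip.camera("top"); s=manip.read_state(); print(s["eef_pos"],s["eef_rot"],s["qd"],s["finger_gap"])
# overlay: predicted final holder (ideal) and head, shifted by nothing
im=cv2.resize(p["pixels"][140:240,180:305,::-1],None,fx=6,fy=6,interpolation=cv2.INTER_CUBIC)
v=lambda X:((proj(p,X)-[180,140]+.4)*6).astype(int)
H=model(np.radians(25),90.5,.05,s["eef_pos"],[(4,-17,100),(4,17,100),(4,17,0),(4,-17,0)]); cv2.polylines(im,[v(H)],True,(255,0,0),1)
h=place([634.3,-39,.05],M["camera_head"]); k=len(h)-8
for a in(h[:k//2],): cv2.polylines(im,[v(a)],True,(0,255,0),1)
cv2.polylines(im,[cv2.convexHull(v(h[k:]))],True,(0,255,0),1)
cv2.imwrite("pics/s8.png",im)
for n in("bottle","jar","holder_white","holder_black"): print(n,[np.round(d["location"]).tolist() for d in manip.search_frame(p,n)[:1]])
E
```

```text
clock: 25.13
eef_pos: [497.8, -45.8, 181.4]
eef_rot: [3.135, 0.002, 0.049]
wrist_force: [-0.2, 0.8, 0.2]
finger_gap: 33.7
[497.8080065  -45.78061554 181.44477973] [3.13503882e+00 2.13052483e-03 4.84976238e-02] [ 4.97031207e-04  9.41762997e-05  1.69866058e-03 -3.29124926e-04
  1.30881089e-04 -5.16131229e-04] 33.87423214859264
bottle [[457.0, -277.0, 86.0]]
jar [[581.0, -294.0, 40.0]]
holder_white [[589.0, 309.0, 74.0]]
holder_black [[497.0, 301.0, 71.0]]
```

View pics/s8.png

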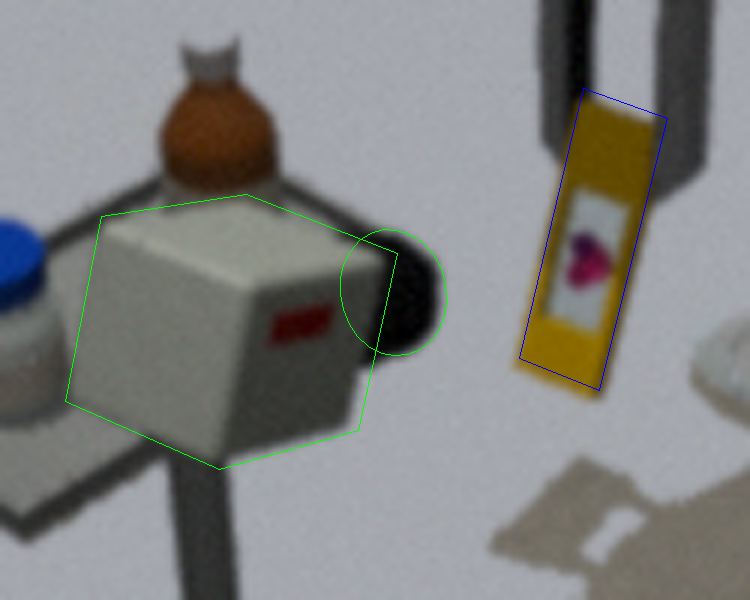

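```bash
python3 -c "
from cell import manip; print(manip.sign_off())"
```

```text
the job is handed in; nothing more can be done
None
```

The job is handed in: the bottle stands on the tray and the yellow holder is held up to the camera. It took about 25 s of the 61 s allowed.

- **Bottle:** it was set upright in the free end of the tray and released. The top camera puts it at about (443, −288) mm. It was still standing in the last picture, and the jar, white holder and black holder were where they started, to within the detector's error.
- **Yellow holder:** I took it out of the middle slot by its top edges. The moves cannot tilt the tool, so I turned it about 25° in a light grip by pushing its foot against the free side of the rack. I then gripped it at 30 N.
- **Final pose:** the arm is still. The picture agrees with a 25° lean and with the expected position relative to the lens.

Some checks disagreed or left uncertainty:

- **Grip height:** the jaws were still closing as the lift began. They hold it about 90 mm above its foot instead of 85 mm, and I corrected the final pose for that.
- **Tilt:** separate estimates ranged from about 22° to 27°. The lower ones were probably biased because a finger hides one edge; without that corner the estimate was 25.4°.
- **Position:** the scene camera shows both the holder and the lens about 1 to 1.5 pixels (2 to 3 mm) off prediction in the same direction. I took that as calibration error, so the window should be centred to within a few millimetres.

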